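# Fetch the sugar jar from the sliding-door counter case

### The job

Coffee is being served: slide the glass door that is in front of the round sugar jar right across until it lies over or behind the other door, lift the jar out without tipping it, and set it down gently, standing on the tray with the mug. Then slide the door fully shut again so that the case is closed, leaving the tea tin, the mug and the kettle as they stand.

Things in the scene. Friction and masses are not known exactly. Their poses are not given: they have to be found in the camera images.
- case: counter-top glass case, fixed, 340 deep (x) x 460 wide (y) x 276 high, aluminium edges, glass back, sides and roof. Origin: centre of its underside; x to its back, y to its left (seen from the robot), z up. Deck top 30 mm above the origin. Its front slopes at 47.7 deg from level, from the sill (x -170, z 50) up to the roof edge (x +30, z 270). Two bypass doors run in the slope; no divider inside
- roof_edge (a point): middle of the roof's front edge (x +30, y 0, z 270 mm in the case's frame). The roof glass runs from here level to the back and covers the jar and the tin, so they are reached through the slope with the tool leaning forward some 35 to 50 deg from vertical. Tracks along this edge and the sill and a channel at each side stand 23 mm out of the slope line
- left_door (a joint): travel of the left (+y) door, 230 wide, inner track, passes behind the right door: 0 = shut, grows as it slides to the case's -y, 0.178 m = fully open. It stays where left; 2 to 3 N moves it. Shut at the start. Fully open it leaves the left half clear from y = +42 to +220 mm (case's frame)
- right_door (a joint): travel of the right (-y) door, 230 wide, outer track, passes in front of the left door: 0 = shut, grows as it slides to the case's +y, 0.178 m = fully open. It stays where left; 2 to 3 N moves it. Shut at the start. Fully open it leaves y = -220 to -42 mm clear. A handle stops the other door's edge, so only one door can be open at a time
- left_handle (a point): middle of the left door's bar handle, moves with the door: straight round steel bar, 12 mm diameter, 140 long, lying up the slope (47.7 deg from level, in the case's x-z plane) on two posts 55 mm either side of the middle. Its axis is 47 mm off its own glass, 35 mm above the outer door's face. Door shut: x -107, y +200, z 194 mm in the case's frame
- right_handle (a point): middle of the right door's bar handle, same shape and height, 35 mm off its glass; door shut: x -107, y -200, z 194 mm in the case's frame
- sugar_jar: round white ceramic jar, 54 mm diameter, with a flat wooden lid of the same diameter (68 to 80 mm up) and a small 18 mm wooden knob; 92 mm high, 0.25 to 0.5 kg. Stands on the case's deck in the left or the right half, behind one of the doors, under the roof. Origin: centre of its underside, z up
- tea_tin: square steel tea tin, 64 x 64 x 108 mm high, standing in the other half of the case. Origin: centre of its underside. Leave it alone
- tray: low wooden serving tray, 320 (x) x 210 (y), loose, 0.9 kg, floor 8 mm thick, rim 8 mm wide and 22 mm high in all; beside the case on the robot's left. Origin: centre of its underside; its long axis is x. The mug stands towards its far (+x) end, the near half is free for the jar
- mug: blue ceramic mug, 76 mm diameter, 88 high, handle to its own +y, standing on the tray about 90 mm from the tray's centre towards +x. Origin: centre of its underside
- kettle: steel kettle, 160 mm diameter at its black base, 226 high, black handle at its own +y, standing on the counter to the right of the case's front, handle turned away from the case. Origin: centre of its underside

How it is judged (in metres and radians):
On the way, in this order (a step that is already met when the one before it is completed fails the run):
1. one of the doors has been slid well open, by more than 120 mm (value of joint any of left_door, right_door above 0.12 m), for 0.1 s.
2. the sugar jar has been carried out of the case, more than 300 mm from the case's middle or clear of its front slope ((horizontal distance between sugar_jar and case above 0.3 m or x of sugar_jar in the frame of case below -0.2 m or z of sugar_jar in the frame of case above 0.28 m)).
3. the sugar jar stands on the tray, let go (z of sugar_jar in the frame of tray between 0.004 and 0.013 m and x of sugar_jar in the frame of tray between -0.125 and 0.125 m and y of sugar_jar in the frame of tray between -0.075 and 0.075 m and angle between sugar_jar's own z axis and vertical below 0.1 rad and contact force between the fingers and sugar_jar below 0.1 N and linear speed of sugar_jar below 0.02 m/s), for 0.2 s.
At the end, for the whole second after the job is handed in: both doors are shut (within 6 mm of home) and the sugar jar stands upright (within 0.1 rad), at rest and flat on the tray's floor inside the rim, with the tin, mug and kettle where they stood (value of joint each of left_door, right_door below 0.006 m and z of sugar_jar in the frame of tray between 0.004 and 0.013 m and x of sugar_jar in the frame of tray between -0.125 and 0.125 m and y of sugar_jar in the frame of tray between -0.075 and 0.075 m and angle between sugar_jar's own z axis and vertical below 0.1 rad and linear speed of sugar_jar below 0.02 m/s); the robot touches nothing.
It fails at once if the sugar jar is tipped by more than 0.5 rad (angle between sugar_jar's own z axis and vertical above 0.5 rad).
It fails at once if the sugar jar is dropped (falls at more than 0.5 m/s out of the fingers) (linear speed of sugar_jar above 0.5 m/s and contact force between the fingers and sugar_jar below 0.1 N).
It fails at once if the tea tin is moved by more than 20 mm (distance of tea_tin from where it was at the start of the episode above 0.02 m).
It fails at once if the mug is moved by more than 30 mm or tipped (distance of mug from where it was at the start of the episode above 0.03 m or angle between mug's own z axis and vertical above 0.4 rad).
It fails at once if the kettle is moved by more than 30 mm (distance of kettle from where it was at the start of the episode above 0.03 m).
It also fails if it takes over 64 s, if anything falls off the work surface, if the arm or the gripper's body presses on something with over 40 N, if the wrist force passes 120 N, or if a joint passes its speed limit or range.

### The arm

A 6-joint arm with a two-finger parallel gripper is mounted at the origin on the work surface. World frame = base frame: x ahead of the robot, y to its left, z up, the work surface at z = 0. Lengths are in mm, angles in rad, forces in N, time in s.
With the tool pointing down it reaches from about 275 to 750 mm from the base axis. Payload 10.2 kg.
Tool frame: the origin (TCP) lies between the finger pads; the fingertips stand 14 mm ahead of it and the grasp point (between the pads) lies 5 mm behind it (tip_reach is the distance from the TCP to the fingertips, in mm); z points along the fingers, y is the line along which they close (so a half turn about z gives the same grasp; the last joint's range is limited). The gripper opens to 85 mm and grips with 20 to 120 N. Pads are 22 mm wide; open, the fingers measure 114 mm over their backs; the gripper's body (76 mm by 85 mm) begins 54 mm behind the grasp point. The pads swing forward as they close: fully open they stand 13 mm farther back than shut.
Start: joints at [-1.554, 0.313, 1.498, -0, 1.331, -0.223], TCP at [124.678, -509.987, 245.294] pointing down, gripper open.
Joint ranges: [-2.94, 2.94], [-0.97, 2.17], [0.19, 2.56], [-1.23, 4.37], [0.02, 3.11], [-2.88, 2.88]. Speed limits (rad/s): [2.39, 2.39, 3.01, 3.14, 3.14, 3.14].

### API

Orientations are given as a unit quaternion [w, x, y, z].
In Python, from rig import * gives the robot as it stands.
- The arm moves only by the tool arm_command, never from a script. Its argument "steps" is a list that holds one entry, the list of rows, each a list of 7 numbers: the opening, from 0 (shut) to 1 (fully open), then the shift along the tool's x, y, z each as a share of 0.05 m, from -1 to 1, then the turn, a rotation vector about the tool's x, y, z each as a share of 0.15 rad, from -1 to 1. A call has 1 to 8 rows; each row shifts and turns the commanded pose from where the row before left it, along the tool's axes as they then stand; what a row does not reach is not made up. A row lasts 1/8 s, in which the tool goes at most 62.5 mm and 10.7 degrees, less where a joint would pass 70% of its speed; a pose out of reach is approached as far as the arm can. A call with a number of a shift or a turn outside -1 to 1 is refused whole. A call with a gripper value outside its range is refused whole. The fingers move at their own pace and stop on an object; "squeeze" is the grip in N (left out, the last holds). Time passes only in rows, so rows that do not move let the fingers close. It gives the time, the measured TCP pose, the force, the opening and the grip force at its end, in the units of the state.
- sense(): the state, without advancing time (a new reading comes with each control period).
- capture(name): name is "scene" or "side" or "wrist"; returns the picture (480x640x3 uint8, red, green, blue); there is no depth.
- get_calibration(name): a dict with "intrinsics" (3x3 intrinsics, pixels), "D" ([k1, k2, p1, p2, k3] as OpenCV has them; the pictures are not rectified), "rvec" (rotation vector, rad) and "tvec" (3), from world to camera coordinates, as OpenCV has them; the wrist camera has in their place "T_tool_cam" (4x4, takes a point from camera to tool coordinates, whose origin is the TCP and whose axes are the flange's). Camera axes: x right, y down, z forward; pixel columns grow to the right and rows downward; lengths in mm; the calibration is good to about 2 mm. A picture is of the moment at which its call begins: read the wrist's pose just before it. get_calibration takes no time and is no camera call.
- finish_job(): hands the job in; it is judged then, once.
The state is a dict: "time_s": time; "joints": joint angles; "dq": joint speeds; "tau": joint torques, N m; "eef_pos": TCP position; "ee_rot": TCP orientation; "force": force on the tool from outside, world axes, zero at the start; "wrist_torque": the same for the moment, N m; "grip_width": opening from 0.0 (shut) to 1.0 (fully open); "grip_force": force on a finger pad.
Only numpy, scipy, OpenCV 4.12 (cv2) and the standard library are available. Lean on these libraries where they do the work, as an engineer would, in place of code of your own. Each camera call takes 0.05 s, during which the arm holds its last target. There are 200 camera calls.

## Working session

There is one attempt and no reset: what is moved stays moved. The work goes in short steps, Python scripts to look and compute and a tool call to move; the robot and the scene stay as the last step left them, time stands still between calls to the robot, and variables do not carry over. Pictures are saved under pics/ and viewed, at most 10 in all, crops included, and the job is handed in when it is done.

Besides the shell and the picture viewer there is one more tool, called after "Call:" in YAML: its name, and indented under it one key for each argument. arm_command: Moves the arm, as the interface text tells. Its arguments: {"type":"object","properties":{"steps":{"type":"array"},"squeeze":{"type":"number"}},"required":["steps"]}

```bash
ls; mkdir -p pics; python3 - <<'E'
from rig import *
import cv2,numpy as np
np.set_printoptions(precision=4,suppress=True)
print(sense())
for n in ["scene","side","wrist"]:
    c=get_calibration(n);print(n,c)
    cv2.imwrite(f"pics/{n}0.png",capture(n)[:,:,::-1])
E
```

```text
pics
{'time_s': 0.0, 'joints': array([-1.5544,  0.3134,  1.4984, -0.    ,  1.331 , -0.2234]), 'dq': array([ 0.0027,  0.0001, -0.0013, -0.0001, -0.0004,  0.0001]), 'tau': array([ -0.0007, -41.2265, -25.9739,  -0.0002,   0.0042,  -0.    ]), 'eef_pos': array([ 124.6731, -509.7302,  244.7534]), 'ee_rot': array([-0.0006,  0.9928,  0.1196,  0.    ]), 'force': array([-0.7708, -0.2926,  0.0873]), 'wrist_torque': array([0.0075, 0.0425, 0.0196]), 'grip_force': 0.0, 'grip_width': 0.9978445482187619}
scene {'intrinsics': array([[538.0579,   0.    , 314.5679],
       [  0.    , 538.0579, 234.8643],
       [  0.    ,   0.    ,   1.    ]]), 'D': array([-0.0652,  0.    ,  0.    ,  0.    ,  0.    ]), 'rvec': array([ 1.9749,  2.139 , -0.3505]), 'tvec': array([ 144.4191, -434.5912, 1709.4084])}
side {'intrinsics': array([[501.8652,   0.    , 326.6467],
       [  0.    , 501.8652, 240.9972],
       [  0.    ,   0.    ,   1.    ]]), 'D': array([-0.0934,  0.    ,  0.    ,  0.    ,  0.    ]), 'rvec': array([ 2.6517, -0.9723,  0.161 ]), 'tvec': array([-473.6441,  316.1806, 1477.7378])}
wrist {'intrinsics': array([[411.4946,   0.    , 323.3906],
       [  0.    , 411.4946, 241.7591],
       [  0.    ,   0.    ,   1.    ]]), 'D': array([-0.022,  0.   ,  0.   ,  0.   ,  0.   ]), 'T_tool_cam': array([[   0.0001,   -0.9473,   -0.3204,   82.1878],
       [   1.    ,    0.    ,    0.0004,    0.6546],
       [  -0.0004,   -0.3204,    0.9473, -127.4295],
       [   0.    ,    0.    ,    0.    ,    1.    ]])}
```

View pics/scene0.png

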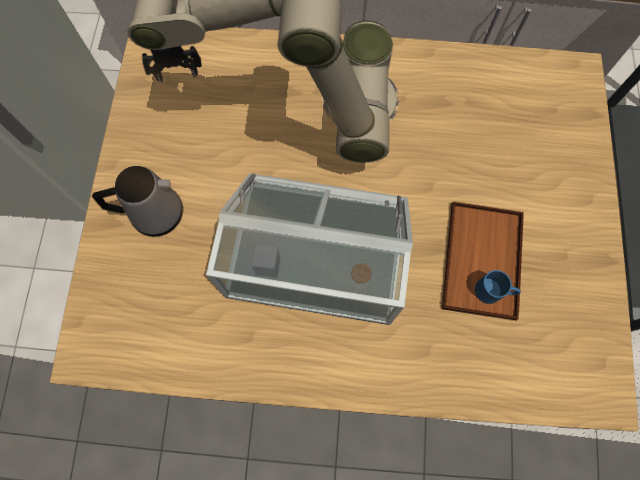

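View pics/side0.png

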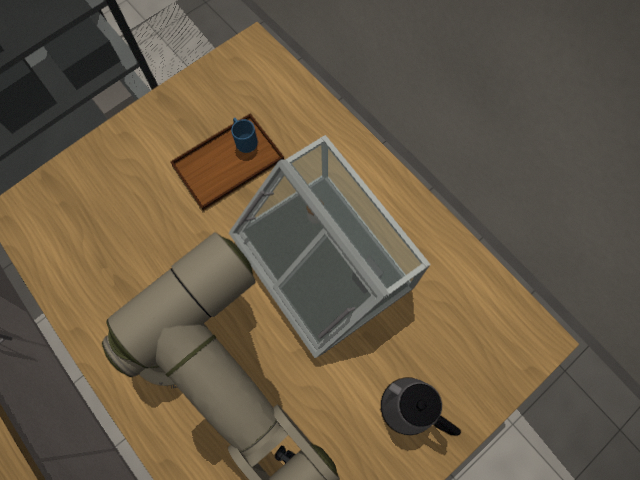

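The scene picture shows the jar's wooden lid at about (361,273), so it is in the left half. The tin is at (265,258), the tray corners at (453,203), (523,211), (518,319) and (443,309), the mug at (497,285) and the kettle at (155,205). The side picture shows the same layout, with case roof corners at (428,265) and (324,138).

```bash
cat > h.py <<'E'
from rig import *
import cv2,numpy as np
from scipy.optimize import least_squares
from scipy.spatial.transform import Rotation as R
np.set_printoptions(precision=4,suppress=True)
def proj(n,P):
    c=get_calibration(n)
    return cv2.projectPoints(np.array(P,float).reshape(-1,1,3),c["rvec"],c["tvec"],c["intrinsics"],c["D"])[0][:,0]
def ray(n,uv,z):
    c=get_calibration(n);Rm=cv2.Rodrigues(c["rvec"])[0]
    p=cv2.undistortPoints(np.array(uv,float).reshape(-1,1,2),c["intrinsics"],c["D"])[:,0]
    d=np.c_[p,np.ones(len(p))]@Rm;o=-Rm.T@c["tvec"]
    return o+d*((z-o[2])/d[:,2])[:,None]
def place(q,P):
    c,s=np.cos(q[2]),np.sin(q[2]);P=np.array(P,float)
    return np.c_[q[0]+c*P[:,0]-s*P[:,1],q[1]+s*P[:,0]+c*P[:,1],P[:,2]]
E
cat > fit.py <<'E'
from h import *
def fit(obs,q0):
    f=lambda q:np.concatenate([(proj(n,place(q,[p for p,_ in o]))-[u for _,u in o]).ravel() for n,o in obs.items()])
    r=least_squares(f,q0,x_scale=[100,100,.3],loss='soft_l1',f_scale=2);print(r.x,f(r.x).round(1));return r.x
T=lambda z:[(-160,-105,z),(-160,105,z),(160,105,z),(160,-105,z)]
tray=fit({"scene":list(zip(T(22),[(453,203),(523,211),(518,319),(443,309)])),"side":list(zip([T(22)[i] for i in (1,0,3,2)],[(172,162),(204,209),(283,158),(251,115)]))},[550,300,0])
case=fit({"scene":[((170,-230,276),(208,275)),((170,230,276),(408,305))],"side":[((170,-230,276),(428,265)),((170,230,276),(324,138)),((-170,-230,50),(316,356)),((-170,230,50),(233,232))]},[550,0,0])
print("jar lid",ray("scene",[(361,273)],113),"tin top",ray("scene",[(266,256)],138),"mug",ray("scene",[(497,280)],96),"kettle",ray("scene",[(157,215)],50))
for n,(x,y,w,h,k) in {"scene":(195,160,230,175,3),"side":(220,125,220,240,2.5)}.items():
    im=cv2.imread(f"pics/{n}0.png");im=cv2.resize(im[y:y+h,x:x+w],None,fx=k,fy=k,interpolation=cv2.INTER_CUBIC)
    def L(a,b,c):
        p=(proj(n,place(case,[a,b]))-[x,y])*k
        cv2.line(im,*[tuple(int(v) for v in t) for t in p],c,1)
    for a,b in [((30,-230,270),(30,230,270)),((170,-230,276),(170,230,276)),((-170,-230,50),(-170,230,50)),((170,-230,0),(170,230,0)),((-107-35*0,200,194),(-107,200,194))]:L(a,b,(0,0,255))
    for s in(-1,1):
        L((30,s*230,270),(170,s*230,276),(0,0,255));L((-170,s*230,50),(30,s*230,270),(0,0,255))
        d=70*np.array([.673,0,.74]);m=np.array([-107,s*200,194]);L(m-d,m+d,(0,255,0))
    cv2.imwrite(f"pics/{n}_fit.png",im)
E
python3 fit.py
```

```text
[507.5531 378.0982  -0.0742] [-1.9 -1.5 -0.9  0.8 -0.2  0.5 -0.8 -0.7 -1.7 -0.4 -1.6 -0.6  1.6 -2.1
 -0.6 -2.5]
[519.324  -95.7037  -0.0792] [-0.4 -1.9 -3.6 -1.  -0.7 -0.4 -1.7 -1.8  3.9 -2.   0.4 -1.1]
jar lid [[600.0097  27.238  113.    ]] tin top [[ 580.3723 -224.0904  138.    ]] mug [[586.8874 391.4968  96.    ]] kettle [[ 459.2608 -561.5795   50.    ]]
```

View pics/scene_fit.png

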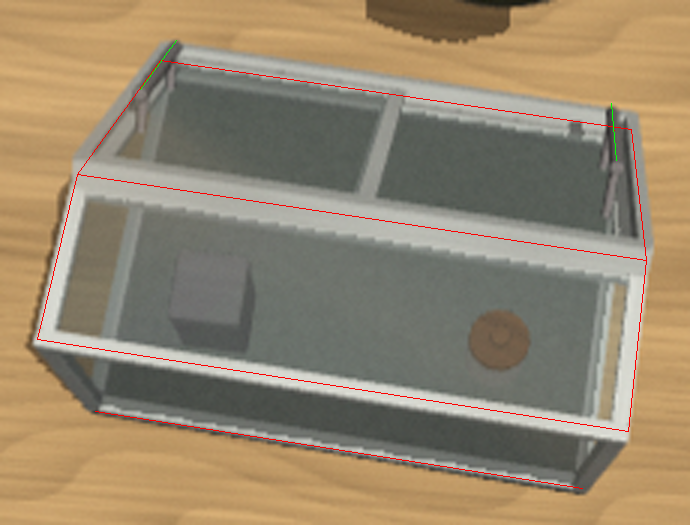

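View pics/side_fit.png

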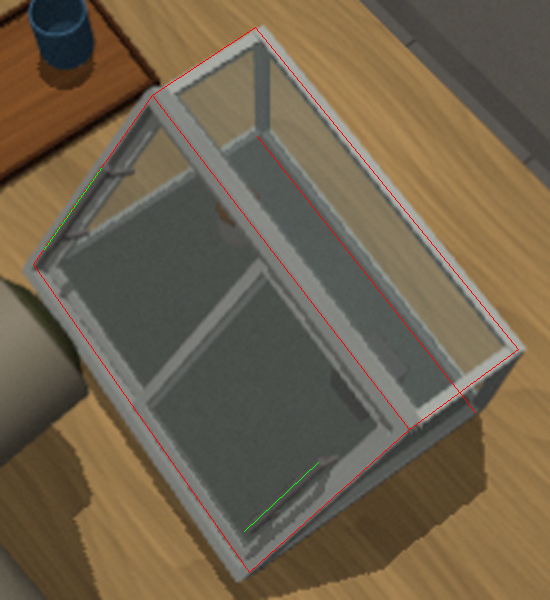

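The predicted case outline matches the edges. The handle bars (green) meet the visible posts, and the jar at case (71,129) is behind the left door. I'm starting the move now.

```bash
cat >> h.py <<'E'
case=np.array([519.3,-95.7,-.0792]);tray=np.array([507.5,378.1,-.0742])
def Rt(lean,yaw=case[2]):
    t=np.radians(lean);s,c=np.sin(t),np.cos(t)
    return R.from_euler('z',yaw)*R.from_matrix(np.array([[c,0,s],[0,-1,0],[s,0,-c]]))
def now():
    s=sense();q=s["ee_rot"];return s["eef_pos"],R.from_quat([q[1],q[2],q[3],q[0]])
def plan(wps,g,start=None):
    """wps: (pos,Rot,nrows); prints rows"""
    p,r=start or now()
    for P,Q,n in wps:
        P=np.array(P,float);rv=(r.inv()*Q).as_rotvec();p0,r0=p,r
        for i in range(n):
            tp=p0+(P-p0)*(i+1)/n;tr=r0*R.from_rotvec(rv*(i+1)/n)
            d=np.round(np.r_[r.inv().apply(tp-p)/50,(r.inv()*tr).as_rotvec()/.15],2)+0.
            print([g]+[float(v) for v in d])
            p=p+r.apply(d[:3]*50);r=r*R.from_rotvec(d[3:]*.15)
        print('--',p)
E
python3 - <<'E'
from h import *
H=place(case,[(-107,200,194)])[0];Q=Rt(47.7);z=Q.apply([0,0,1]);print(H,z)
plan([((340,-300,400),now()[1],7),((320,-60,400),Rt(20),6),(H-110*z,Q,7)],1)
E
```

```text
[428.4589 112.1386 194.    ] [ 0.7373 -0.0585 -0.673 ]
[1, 0.74, -0.44, -0.44, 0.0, 0.0, 0.0]
[1, 0.74, -0.43, -0.45, 0.0, 0.0, 0.0]
[1, 0.74, -0.44, -0.44, 0.0, 0.0, 0.0]
[1, 0.74, -0.44, -0.44, 0.0, 0.0, 0.0]
[1, 0.74, -0.43, -0.44, 0.0, 0.0, 0.0]
[1, 0.74, -0.44, -0.45, 0.0, 0.0, 0.0]
[1, 0.74, -0.44, -0.44, 0.0, 0.0, 0.0]
-- [ 339.9259 -299.8023  400.0701]
[1, 0.13, -0.79, 0.0, -0.06, 0.38, 0.35]
[1, 0.08, -0.8, 0.0, -0.07, 0.39, 0.35]
[1, 0.04, -0.8, 0.0, -0.06, 0.38, 0.35]
[1, 0.0, -0.8, -0.02, -0.06, 0.39, 0.35]
[1, -0.04, -0.8, -0.01, -0.07, 0.38, 0.35]
[1, -0.08, -0.8, -0.04, -0.06, 0.39, 0.35]
-- [320.0502 -60.039  400.2314]
[1, -0.09, -0.52, 0.37, 0.0, 0.46, 0.0]
[1, -0.12, -0.51, 0.36, 0.0, 0.46, 0.0]
[1, -0.15, -0.52, 0.35, 0.0, 0.46, 0.0]
[1, -0.16, -0.51, 0.34, 0.0, 0.46, 0.0]
[1, -0.19, -0.52, 0.33, 0.0, 0.46, 0.0]
[1, -0.22, -0.51, 0.31, 0.0, 0.46, 0.0]
[1, -0.23, -0.52, 0.3, 0.0, 0.46, 0.0]
-- [347.3905 118.8051 268.0314]
```

Call:
arm_command:
  steps:
    - [[1,0.74,-0.44,-0.44,0,0,0],[1,0.74,-0.44,-0.44,0,0,0],[1,0.74,-0.44,-0.44,0,0,0],[1,0.74,-0.44,-0.44,0,0,0],[1,0.74,-0.44,-0.44,0,0,0],[1,0.74,-0.44,-0.44,0,0,0],[1,0.74,-0.44,-0.44,0,0,0]]

```text
time_s: 1.02
eef_pos: [340.5, -297.7, 399.9]
ee_rot: [-0.0, 0.993, 0.12, -0.0]
force: [0.5, -0.6, -1.0]
grip_width: 0.999
grip_force: 0.0
```

Call:
arm_command:
  steps:
    - [[1,0.13,-0.79,0,-0.06,0.38,0.35],[1,0.08,-0.8,0,-0.07,0.39,0.35],[1,0.04,-0.8,0,-0.06,0.38,0.35],[1,0,-0.8,-0.02,-0.06,0.39,0.35],[1,-0.04,-0.8,-0.01,-0.07,0.38,0.35],[1,-0.08,-0.8,-0.04,-0.06,0.39,0.35]]

```text
time_s: 1.78
eef_pos: [319.4, -58.0, 399.1]
ee_rot: [0.007, 0.984, -0.04, 0.175]
force: [1.4, 0.8, 0.1]
grip_width: 1.001
grip_force: 0.0
```

Call:
arm_command:
  steps:
    - [[1,-0.09,-0.52,0.37,0,0.46,0],[1,-0.12,-0.51,0.36,0,0.46,0],[1,-0.15,-0.52,0.35,0,0.46,0],[1,-0.16,-0.51,0.34,0,0.46,0],[1,-0.19,-0.52,0.33,0,0.46,0],[1,-0.22,-0.51,0.31,0,0.46,0],[1,-0.23,-0.52,0.3,0,0.46,0],[1,0,0,0,0,0,0]]

```text
time_s: 2.78
eef_pos: [345.4, 111.0, 270.0]
ee_rot: [0.02, 0.919, -0.037, 0.392]
force: [0.0, 0.3, 0.5]
grip_width: 0.997
grip_force: 0.0
```

```bash
cat >> h.py <<'E'
def wcam():
    p,r=now();c=get_calibration("wrist");return p,r,c
def wproj(P,pr):
    p,r,c=pr;M=np.linalg.inv(c["T_tool_cam"]);q=r.inv().apply(np.array(P)-p)@M[:3,:3].T+M[:3,3]
    return cv2.projectPoints(q.reshape(-1,1,3),np.zeros(3),np.zeros(3),c["intrinsics"],c["D"])[0][:,0]
E
python3 - <<'E'
from h import *
w=wcam();im=capture("wrist")[:,:,::-1].copy();print(sense()["joints"],w[0],(w[1].inv()*Rt(47.7)).as_rotvec())
d=70*np.array([.673,0,.74]);m=np.array([-107,200,194])
for a,b in [(m-d,m+d),((-170,-200,50),(-170,230,50)),((30,-200,270),(30,230,270)),((-170,230,50),(30,230,270))]:
    q=wproj(place(case,[a,b]),w);print(q)
    cv2.line(im,*[tuple(int(v) for v in t) for t in q],(0,255,0),1)
cv2.imwrite("pics/w1.png",im)
E
```

```text
[ 0.0585 -0.4383  2.326  -0.2478  0.4629  1.8875] [345.3731 111.0414 270.0071] [0.0093 0.0251 0.0023]
[[309.0268 336.6814]
 [306.7451 120.4155]]
[[761.6709 377.3051]
 [276.1696 382.9281]]
[[920.092   -0.6809]
 [258.5777 -18.0689]]
[[276.1696 382.9281]
 [258.5777 -18.0689]]
```

View pics/w1.png

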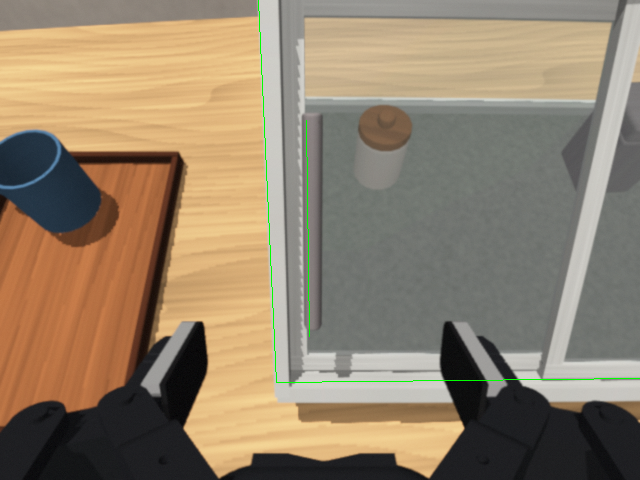

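The wrist view shows the left handle bar at columns 304–322 and rows 113–330. That is about 5 px right of and 7 px above the prediction, or about 3 mm. The jar's lid is at (385,128).

```bash
sed -i 's/^case=np.array(\[519.3,-95.7/case=np.array([522.3,-98.7/' h.py; cat >> h.py <<'E'
def wray(uv,z,pr):
    p,r,c=pr;T=c["T_tool_cam"];u=cv2.undistortPoints(np.array(uv,float).reshape(-1,1,2),c["intrinsics"],c["D"])[:,0]
    d=r.apply(np.c_[u,np.ones(len(u))]@T[:3,:3].T);o=p+r.apply(T[:3,3]);return o+d*((z-o[2])/d[:,2])[:,None]
E
python3 - <<'E'
from h import *
w=wcam();j=wray([(385,128)],110,w)[0];print("jar",j,R.from_euler('z',-case[2]).apply(j-[*case[:2],0]))
print("jar edges",wray([(359,128),(412,128)],106,w),"mug",wray([(38,145)],96,w))
H=place(case,[(-107,200,194)])[0];Q=Rt(47.7);z=Q.apply([0,0,1]);print(H)
plan([(H-50*z,Q,3),(H,Q,4)],1)
d=Q.inv().apply(R.from_euler('z',case[2]).apply([0,-180,0]));print("slide",d)
E
```

```text
jar [593.2603  25.4571 110.    ] [ 60.9149 129.382  110.    ]
jar edges [[598.9129  50.46   106.    ]
 [594.9003  -2.9301 106.    ]] mug [[612.289  376.0435  96.    ]]
[431.4589 109.1386 194.    ]
[1, 0.01, -0.04, 0.43, 0.02, 0.05, 0.0]
[1, 0.01, -0.04, 0.44, 0.03, 0.05, 0.01]
[1, 0.01, -0.04, 0.43, 0.02, 0.06, 0.0]
-- [394.7341 111.9884 227.8045]
[1, 0.0, 0.0, 0.25, 0.0, 0.0, 0.0]
[1, 0.0, 0.0, 0.25, 0.0, 0.0, 0.0]
[1, 0.0, 0.0, 0.25, 0.0, 0.0, 0.0]
[1, 0.0, 0.0, 0.25, 0.0, 0.0, 0.0]
-- [431.6172 109.0703 194.1724]
slide [ -0. 180.  -0.]
```

Call:
arm_command:
  steps:
    - [[1,0.01,-0.04,0.43,0.02,0.05,0],[1,0.01,-0.04,0.44,0.03,0.05,0.01],[1,0.01,-0.04,0.43,0.02,0.06,0],[1,0,0,0.25,0,0,0],[1,0,0,0.25,0,0,0],[1,0,0,0.25,0,0,0],[1,0,0,0.25,0,0,0],[1,0,0,0,0,0,0]]

```text
time_s: 3.82
eef_pos: [433.1, 106.6, 195.2]
ee_rot: [0.018, 0.913, -0.039, 0.405]
force: [-0.3, 0.3, -0.0]
grip_width: 1.003
grip_force: 0.0
```

Call:
arm_command:
  steps:
    - [[0,0,0,0,0,0,0],[0,0,0,0,0,0,0],[0,0,0,0,0,0,0],[0,0,0,0,0,0,0],[0,0,0,0,0,0,0],[0,0,0,0,0,0,0]]
  squeeze: 20

```text
time_s: 4.58
eef_pos: [432.1, 108.6, 194.8]
ee_rot: [0.016, 0.913, -0.038, 0.405]
force: [-4.6, 0.2, 5.8]
grip_width: 0.13
grip_force: 20.8
```

Call:
arm_command:
  steps:
    - [[0,0,0.3,0,0,0,0],[0,0,0.5,0,0,0,0],[0,0,0.6,0,0,0,0],[0,0,0.6,0,0,0,0],[0,0,0.6,0,0,0,0],[0,0,0.6,0,0,0,0],[0,0,0.36,0,0,0,0],[0,0,0,0,0,0,0]]

```text
time_s: 5.58
eef_pos: [424.9, 34.2, 193.7]
ee_rot: [0.028, 0.919, -0.044, 0.39]
force: [16.7, -3.2, 19.5]
grip_width: 0.131
grip_force: 20.5
```

```bash
python3 - <<'E'
from h import *
s=sense();print(s["joints"],s["dq"],s["tau"])
p,r=now();Q=Rt(47.7);p0=np.array([432.1,108.6,194.8]);z=Q.apply([0,0,1])
print(Q.inv().apply(p-p0),(r.inv()*Q).as_rotvec())
t=p0+Q.apply([0,178,0]);print(t)
plan([(t,Q,10)],0)
E
```

```text
[-0.2534 -0.1347  2.3675  0.7277  0.1459  0.7324] [ 0.0223  0.003  -0.005  -0.0903 -0.0109  0.1136] [ 0.9888 -7.0378 -4.7972  0.6391  3.3403 -1.4562]
[-1.6559 74.7395 -0.1757] [ 0.0285  0.0288 -0.0047]
[418.0171 -68.842  194.8   ]
[0, 0.0, 0.21, 0.01, 0.02, 0.02, 0.0]
[0, 0.01, 0.2, 0.0, 0.02, 0.02, -0.01]
[0, 0.0, 0.21, 0.01, 0.02, 0.02, 0.0]
[0, 0.01, 0.21, 0.0, 0.02, 0.02, 0.0]
[0, 0.0, 0.2, 0.0, 0.02, 0.02, -0.01]
[0, 0.0, 0.21, 0.01, 0.01, 0.02, 0.0]
[0, 0.01, 0.21, 0.0, 0.02, 0.01, 0.0]
[0, 0.0, 0.2, 0.0, 0.02, 0.02, -0.01]
[0, 0.01, 0.21, 0.0, 0.02, 0.02, 0.0]
[0, 0.0, 0.2, 0.01, 0.02, 0.02, 0.0]
-- [418.2609 -68.6228 194.6933]
```

Joint 5 is near its singular limit at this lean (0.146 rad). I'll reduce the lean to 30° by pivoting on the bar, then continue the slide.

```bash
python3 - <<'E'
from h import *
p,r=now();Q=Rt(47.7);p0=np.array([432.1,108.6,194.8])
Q2=Rt(30)
plan([(p0+Q.apply([0,75,0]),Q2,5),(p0+Q.apply([0,178,0]),Q2,6)],0)
E
```

```text
[0, 0.01, 0.0, 0.0, 0.04, -0.37, -0.01]
[0, 0.0, 0.0, 0.0, 0.03, -0.38, -0.01]
[0, 0.01, 0.0, 0.0, 0.04, -0.37, -0.02]
[0, 0.01, 0.0, 0.0, 0.04, -0.37, -0.01]
[0, 0.0, 0.01, 0.0, 0.03, -0.38, -0.01]
-- [426.0353  33.5991 194.6708]
[0, 0.0, 0.34, 0.0, 0.0, 0.0, 0.0]
[0, 0.0, 0.35, 0.0, 0.0, 0.0, 0.0]
[0, 0.0, 0.34, 0.0, 0.0, 0.0, 0.0]
[0, 0.0, 0.34, 0.0, 0.0, 0.0, 0.0]
[0, 0.0, 0.34, 0.0, 0.0, 0.0, 0.0]
[0, 0.0, 0.35, 0.0, 0.0, 0.0, 0.0]
-- [417.8536 -69.0754 194.7172]
```

Call:
arm_command:
  steps:
    - [[0,0,0,0,0.04,-0.37,-0.01],[0,0,0,0,0.03,-0.38,-0.01],[0,0.01,0,0,0.04,-0.37,-0.02],[0,0.01,0,0,0.04,-0.37,-0.01],[0,0,0,0,0.03,-0.38,-0.01],[0,0,0.3,0,0,0,0],[0,0,0.3,0,0,0,0],[0,0,0,0,0,0,0]]

```text
time_s: 6.58
eef_pos: [418.8, 6.8, 188.5]
ee_rot: [0.007, 0.967, -0.036, 0.251]
force: [-6.9, 0.1, 13.6]
grip_width: 0.129
grip_force: 22.7
```

```bash
python3 - <<'E'
from h import *
p,r=now();Q=Rt(47.7);p0=np.array([432.1,108.6,194.8])
print(sense()["joints"],Q.inv().apply(p-p0))
plan([(p0+Q.apply([0,180,0]),Rt(30),6)],0)
E
```

```text
[-0.3467 -0.0942  2.2084  0.2591  0.5512  1.1112] [ -8.1596 102.5521   0.3947]
[0, 0.02, 0.26, -0.01, -0.01, 0.02, 0.0]
[0, 0.03, 0.26, -0.01, 0.0, 0.02, 0.01]
[0, 0.02, 0.25, -0.01, -0.01, 0.01, 0.0]
[0, 0.03, 0.26, -0.01, -0.01, 0.02, 0.0]
[0, 0.03, 0.26, -0.01, 0.0, 0.02, 0.0]
[0, 0.02, 0.26, -0.01, -0.01, 0.02, 0.01]
-- [417.9218 -70.893  194.6222]
```

Call:
arm_command:
  steps:
    - [[0,0,0.27,0,0,0,0],[0,0,0.27,0,0,0,0],[0,0,0.27,0,0,0,0],[0,0,0.26,0,0,0,0],[0,0,0.26,0,0,0,0],[0,0,0.26,0,0,0,0],[0,0,0,0,0,0,0]]

```text
time_s: 7.45
eef_pos: [412.6, -67.3, 187.9]
ee_rot: [0.0, 0.968, -0.036, 0.25]
force: [1.7, 40.9, 28.0]
grip_width: 0.131
grip_force: 25.2
```

```bash
python3 - <<'E'
from h import *
p,r=now();Q=Rt(47.7);p0=np.array([432.1,108.6,194.8])
print(sense()["joints"],Q.inv().apply(p-p0))
z=Q.apply([0,0,1])
plan([(p-80*Rt(30).apply([0,0,1]),Rt(30),3)],1)
E
```

```text
[-0.6037 -0.0929  2.2082  0.45    0.6381  0.7301] [ -8.8114 176.872    0.5096]
[1, -0.01, -0.01, -0.53, -0.04, 0.04, 0.0]
[1, -0.01, -0.01, -0.54, -0.05, 0.04, 0.0]
[1, 0.0, 0.0, -0.53, -0.04, 0.04, 0.0]
-- [372.6721 -64.1397 257.2288]
```

Call:
arm_command:
  steps:
    - [[0,0,-0.06,0,0,0,0],[1,0,0,0,0,0,0],[1,0,0,0,0,0,0],[1,0,0,0,0,0,0],[1,0,0,-0.5,-0.04,0.04,0],[1,0,0,-0.5,-0.04,0.04,0],[1,0,0,-0.5,-0.04,0.04,0],[1,0,0,-0.5,0,0,0]]

```text
time_s: 8.45
eef_pos: [362.9, -64.4, 274.4]
ee_rot: [0.016, 0.965, -0.038, 0.258]
force: [0.2, 0.9, -0.1]
grip_width: 1.001
grip_force: 0.0
```

```bash
python3 - <<'E'
from h import *
Q=Rt(47);z=Q.apply([0,0,1])
J=np.array([596,25,0.]);G=J+[0,0,83]; T=G+5*z   # grasp 53 above deck
print(now()[0],T)
plan([(T-260*z,Q,8)],1)
E
```

```text
[362.9146 -64.3783 274.3756] [599.6453  24.7107  79.59  ]
[1, 0.06, -0.27, 0.08, 0.01, 0.25, 0.0]
[1, 0.06, -0.27, 0.09, 0.01, 0.25, 0.01]
[1, 0.06, -0.27, 0.09, 0.01, 0.24, 0.0]
[1, 0.05, -0.27, 0.09, 0.0, 0.25, 0.0]
[1, 0.05, -0.27, 0.09, 0.01, 0.25, 0.01]
[1, 0.05, -0.27, 0.1, 0.01, 0.25, 0.0]
[1, 0.04, -0.27, 0.09, 0.01, 0.25, 0.01]
[1, 0.04, -0.26, 0.1, 0.01, 0.25, 0.0]
-- [410.0786  39.543  257.1466]
```

Call:
arm_command:
  steps:
    - [[1,0.06,-0.27,0.08,0.01,0.25,0],[1,0.06,-0.27,0.09,0.01,0.25,0.01],[1,0.06,-0.27,0.09,0.01,0.25,0],[1,0.05,-0.27,0.09,0,0.25,0],[1,0.05,-0.27,0.09,0.01,0.25,0.01],[1,0.05,-0.27,0.1,0.01,0.25,0],[1,0.04,-0.27,0.09,0.01,0.25,0.01],[1,0.04,-0.26,0.1,0.01,0.25,0]]

```text
time_s: 9.45
eef_pos: [410.7, 39.8, 256.5]
ee_rot: [0.016, 0.916, -0.036, 0.4]
force: [0.6, 0.0, -0.4]
grip_width: 1.001
grip_force: 0.0
```

```bash
python3 - <<'E'
from h import *
w=wcam();im=capture("wrist")[:,:,::-1].copy();print(sense()["joints"],w[0],(w[1].inv()*Rt(48)).as_rotvec())
J=np.array([596,25,0.]);a=np.linspace(0,2*np.pi,40)
for z in (30,110):
    q=wproj(np.c_[J[0]+27*np.cos(a),J[1]+27*np.sin(a),0*a+z],w);cv2.polylines(im,[q.astype(int)],True,(0,255,0),1)
d=70*np.array([.673,0,.74]);m=np.array([-107,22,194])
q=wproj(place(case,[m-d,m+d]),w);cv2.line(im,*[tuple(int(v) for v in t) for t in q],(0,255,0),1)
cv2.imwrite("pics/w2.png",im)
E
```

```text
[-0.2768 -0.3153  2.3095  0.4211  0.3635  1.0392] [410.7217  39.8365 256.5133] [-0.0004  0.0141 -0.0003]
```

View pics/w2.png

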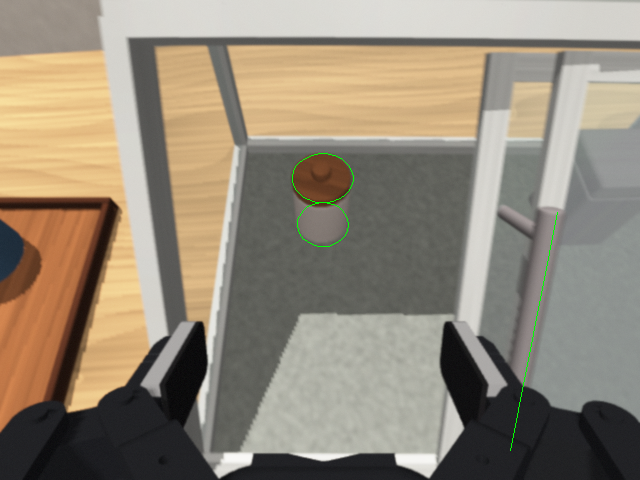

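The door is fully open and the jar's predicted outline matches the picture (lid at (322,178)). The approach axis is in line with it, so I'm going in.

```bash
python3 - <<'E'
from h import *
Q=Rt(48);z=Q.apply([0,0,1]);T=np.array([596,25,83])+5*z
plan([(T-100*z,Q,5),(T-4*z,Q,4),(T,Q,1)],1)
E
```

```text
[1, -0.01, 0.0, 0.64, 0.0, 0.02, 0.0]
[1, 0.0, 0.01, 0.63, 0.0, 0.02, 0.0]
[1, -0.01, 0.0, 0.64, -0.01, 0.02, 0.0]
[1, -0.01, 0.01, 0.63, 0.0, 0.02, 0.0]
[1, -0.02, 0.0, 0.64, 0.0, 0.02, 0.0]
-- [525.614   30.7266 146.4114]
[1, 0.0, 0.0, 0.48, 0.0, 0.0, 0.0]
[1, 0.0, 0.0, 0.48, 0.0, 0.0, 0.0]
[1, 0.0, 0.0, 0.48, 0.0, 0.0, 0.0]
[1, 0.0, 0.0, 0.48, 0.0, 0.0, 0.0]
-- [596.7633  25.0685  82.2105]
[1, 0.0, 0.0, 0.08, 0.0, 0.0, 0.0]
-- [599.7279  24.8327  79.5354]
```

Call:
arm_command:
  steps:
    - [[1,-0.01,0,0.64,0,0.02,0],[1,0,0.01,0.64,0,0.02,0],[1,-0.01,0,0.64,0,0.02,0],[1,-0.01,0,0.64,0,0.02,0],[1,-0.02,0,0.64,0,0.02,0],[1,0,0,0,0,0,0]]

```text
time_s: 10.25
eef_pos: [494.8, 36.4, 181.7]
ee_rot: [0.007, 0.912, -0.033, 0.408]
force: [0.5, 0.1, 0.2]
grip_width: 0.998
grip_force: 0.0
```

```bash
python3 - <<'E'
from h import *
Q=Rt(48);z=Q.apply([0,0,1]);T=np.array([596,25,83])+5*z
print(sense()["joints"])
plan([(T-4*z,Q,6),(T,Q,1)],1)
E
```

```text
[-0.2285  0.0665  2.2437  1.5854  0.1298 -0.1144]
[1, -0.02, 0.02, 0.48, -0.02, 0.0, 0.0]
[1, -0.02, 0.02, 0.47, -0.02, -0.01, 0.0]
[1, -0.02, 0.02, 0.48, -0.02, 0.0, 0.0]
[1, -0.01, 0.01, 0.47, -0.02, 0.0, 0.0]
[1, -0.02, 0.02, 0.48, -0.02, -0.01, 0.0]
[1, -0.02, 0.01, 0.47, -0.03, 0.0, 0.0]
-- [596.6587  24.9237  82.4257]
[1, 0.0, 0.0, 0.08, 0.0, 0.0, 0.0]
-- [599.622   24.6857  79.7494]
```

```bash
cat > kin.py <<'E'
from h import *
D=[([-1.5544,.3134,1.4984,0,1.331,-.2234],[124.67,-509.73,244.75]),([.0585,-.4383,2.326,-.2478,.4629,1.8875],[345.37,111.04,270.0]),
([-.2534,-.1347,2.3675,.7277,.1459,.7324],[424.9,34.2,193.7]),([-.3467,-.0942,2.2084,.2591,.5512,1.1112],[418.8,6.8,188.5]),
([-.6037,-.0929,2.2082,.45,.6381,.7301],[412.6,-67.3,187.9]),([-.2768,-.3153,2.3095,.4211,.3635,1.0392],[410.72,39.84,256.51]),
([-.2285,.0665,2.2437,1.5854,.1298,-.1144],[494.8,36.4,181.7])]
def chain(k,q,s=1):
    h,L1,L2,d6,o,o2=k
    A=R.from_euler('z',q[0]);U=A*R.from_euler('y',q[1]);F=U*R.from_euler('y',q[2])*R.from_euler('z',s*q[3]);T=F*R.from_euler('y',q[4])
    p=A.apply([o2,o,h])+U.apply([0,0,L1])+F.apply([0,0,L2])+T.apply([0,0,d6]);return p,T
def fitk(s):
    return least_squares(lambda k:np.concatenate([chain(k,q,s)[0]-p for q,p in D]),[200,400,400,250,100,0])
K=min([(fitk(s),s) for s in(1,-1)],key=lambda a:a[0].cost);S=K[1];K0=K[0].x
if __name__=="__main__":
    print(K0,S,np.abs(K[0].fun).max())
    def ik(P,z,q0):
        f=lambda q:np.r_[(chain(K0,[*q,0],S)[0]-P)/100,(chain(K0,[*q,0],S)[1].apply([0,0,1])-z)]
        return least_squares(f,q0)
    lo=[-2.94,-.97,.19,-1.23,.02];J=np.array([596,25,83.])
    for lean in(30,35,40,45,50,55,60):
        z=Rt(lean).apply([0,0,1])
        for j4 in (.3,2.8):
            for b in(0,150,260):
                r=ik(J+5*z-b*z,z,[-.2,0,2.2,j4,.3]);print(lean,b,j4,r.x,round(r.cost,5))
    zt=Rt(45).apply([0,0,1])
E
python3 kin.py
```

```text
[160.6053 425.922  383.1432 225.1343 117.8141   1.5392] 1 7.08253488509996
30 0 0.3 [-0.1749  0.4761  1.8603  0.1693  0.2875] 0.0
30 150 0.3 [-0.1929  0.1321  1.9256  0.1061  0.5656] 0.0
30 260 0.3 [-0.2113 -0.083   1.8809  0.0897  0.8259] 0.0
30 0 2.8 [-0.1749  0.4761  1.8603  3.3109 -0.2875] 0.0
30 150 2.8 [-0.1929  0.1321  1.9256  3.2477 -0.5656] 0.0
30 260 2.8 [-0.2113 -0.083   1.8809  3.2313 -0.8259] 0.0
35 0 0.3 [-0.1783  0.4655  1.9168  0.3618  0.161 ] 0.0
35 150 0.3 [-0.2013  0.0917  2.0238  0.1706  0.4242] 0.0
35 260 0.3 [-0.2266 -0.1587  2.0067  0.1324  0.6921] 0.0
35 0 2.8 [-0.1783  0.4655  1.9168  6.6449  0.161 ] 0.0
35 150 2.8 [-0.2013  0.0917  2.0238  3.3122 -0.4242] 0.0
35 260 2.8 [-0.2266 -0.1587  2.0067  3.274  -0.6921] 0.0
40 0 0.3 [-0.1817  0.461   1.9701  1.3473  0.0675] 0.0
40 150 0.3 [-0.2104  0.061   2.1188  0.3088  0.2805] 0.0
40 260 0.3 [-0.2447 -0.2274  2.1299  0.2018  0.5569] 0.0
40 0 2.8 [-0.1817  0.461   1.9701  1.3473  0.0675] 0.0
40 150 2.8 [-0.2104  0.061   2.1188  3.4504 -0.2805] 0.0
40 260 2.8 [-0.2447 -0.2274  2.1299  3.3434 -0.5569] 0.0
45 0 0.3 [-
[... 640 characters left out ...]
694  3.7334 -0.2941] 0.0
55 0 0.3 [-0.1916  0.4896  2.1049 -0.2275 -0.4195] 0.0
55 150 0.3 [-0.2415  0.0524  2.3795 -0.5049 -0.2772] 0.0
55 260 0.3 [-0.3223 -0.367   2.4863  1.2078  0.2125] 0.0
55 0 2.8 [-0.1916  0.4896  2.1049  2.9141  0.4195] 0.0
55 150 2.8 [-0.2415  0.0524  2.3795  2.6367  0.2772] 0.0
55 260 2.8 [-0.3223 -0.367   2.4863  1.2078  0.2125] 0.0
60 0 0.3 [-0.1946  0.514   2.1397 -0.1875 -0.5643] 0.0
60 150 0.3 [-0.2524  0.0894  2.4547 -0.3385 -0.4662] 0.0
60 260 0.3 [-0.3579 -0.3725  2.6011 -1.1267 -0.267 ] 0.0
60 0 2.8 [-0.1946  0.514   2.1397  2.9541  0.5643] 0.0
60 150 2.8 [-0.2524  0.0894  2.4547  2.803   0.4662] 0.0
60 260 2.8 [-0.3579 -0.3725  2.6011  2.0148  0.267 ] 0.0
```

```bash
python3 - <<'E'
from h import *
Q=Rt(50);z=Q.apply([0,0,1]);T=np.array([596,25,83])+5*z
plan([(T-4*z,Q,8),(T,Q,1)],1)
E
```

```text
[1, -0.01, 0.02, 0.36, -0.02, 0.03, 0.0]
[1, -0.02, 0.01, 0.35, -0.01, 0.02, 0.0]
[1, -0.02, 0.01, 0.36, -0.02, 0.03, 0.0]
[1, -0.02, 0.02, 0.36, -0.01, 0.03, 0.0]
[1, -0.02, 0.01, 0.35, -0.02, 0.02, 0.0]
[1, -0.02, 0.01, 0.36, -0.01, 0.03, 0.0]
[1, -0.02, 0.01, 0.35, -0.02, 0.03, 0.0]
[1, -0.02, 0.01, 0.36, -0.02, 0.02, -0.01]
-- [596.8421  24.8011  82.4959]
[1, 0.0, 0.0, 0.08, 0.0, 0.0, 0.0]
-- [599.8956  24.5559  79.9238]
```

Call:
arm_command:
  steps:
    - [[1,-0.01,0.02,0.36,-0.02,0.03,0],[1,-0.02,0.01,0.35,-0.01,0.02,0],[1,-0.02,0.01,0.36,-0.02,0.03,0],[1,-0.02,0.02,0.36,-0.01,0.03,0],[1,-0.02,0.01,0.36,-0.02,0.02,0],[1,0,0,0,0,0,0]]

```text
time_s: 11.0
eef_pos: [554.9, 30.5, 123.5]
ee_rot: [0.012, 0.908, -0.034, 0.417]
force: [-0.4, 0.0, -0.4]
grip_width: 0.999
grip_force: 0.0
```

```bash
python3 - <<'E'
from h import *
Q=Rt(50);z=Q.apply([0,0,1]);T=np.array([596,25,83])+5*z
print(sense()["joints"])
plan([(T,Q,5)],1)
E
```

```text
[-0.2019  0.3262  2.1473  2.6347  0.2138 -1.1538]
[1, -0.01, 0.01, 0.25, -0.01, 0.02, 0.0]
[1, -0.02, 0.01, 0.25, -0.02, 0.01, 0.0]
[1, -0.02, 0.01, 0.25, -0.01, 0.02, 0.0]
[1, -0.01, 0.01, 0.25, -0.01, 0.02, 0.0]
[1, -0.02, 0.01, 0.26, -0.02, 0.01, 0.0]
-- [599.9821  24.8     79.6022]
```

Call:
arm_command:
  steps:
    - [[1,-0.01,0.01,0.25,-0.01,0.02,0],[1,-0.02,0.01,0.25,-0.02,0.01,0],[1,-0.02,0.01,0.25,-0.01,0.02,0],[1,-0.01,0.01,0.25,-0.01,0.02,0],[1,-0.02,0.01,0.26,-0.02,0.01,0],[1,0,0,0,0,0,0]]

```text
time_s: 11.75
eef_pos: [600.1, 24.7, 79.3]
ee_rot: [0.017, 0.906, -0.036, 0.422]
force: [-0.2, 0.6, -0.7]
grip_width: 1.002
grip_force: 0.0
```

Call:
arm_command:
  steps:
    - [[0.5,0,0,0,0,0,0],[0.5,0,0,0,0,0,0],[0.5,0,0,0,0,0,0],[0.5,0,0,0,0,0,0],[0.5,0,0,0,0,0,0]]
  squeeze: 40

```text
time_s: 12.38
eef_pos: [600.2, 24.9, 80.4]
ee_rot: [0.017, 0.905, -0.036, 0.423]
force: [-2.6, 2.0, 5.5]
grip_width: 0.617
grip_force: 42.7
```

Call:
arm_command:
  steps:
    - [[0.5,0.08,0,-0.06,0,0,0],[0.5,0.15,0,-0.13,0,0,0],[0.5,0,0,-0.3,0,0,0],[0.5,0,0,-0.36,0,0,0],[0.5,0,0,-0.36,0,0,0],[0.5,0,0,-0.36,0,0,0],[0.5,0,0,-0.36,0,0,0],[0.5,0,0,-0.36,0,0,0]]

```text
time_s: 13.38
eef_pos: [519.1, 31.1, 162.7]
ee_rot: [0.018, 0.906, -0.036, 0.422]
force: [0.7, -0.4, -3.5]
grip_width: 0.619
grip_force: 42.7
```

Call:
arm_command:
  steps:
    - [[0.5,0,0,-0.36,0,0,0],[0.5,0,0,-0.36,0,0,0],[0.5,0,0,-0.36,0,0,0],[0.5,0,0,-0.36,0,0,0],[0.5,0,0,-0.36,0,0,0],[0.5,0,0,-0.36,0,0,0],[0.5,0,0,-0.36,0,0,0],[0.5,0,0,0,0,0,0]]

```text
time_s: 14.38
eef_pos: [431.3, 38.9, 238.1]
ee_rot: [0.016, 0.905, -0.035, 0.424]
force: [0.7, -0.2, -3.1]
grip_width: 0.617
grip_force: 42.7
```

```bash
python3 - <<'E'
from h import *
p,r=now();print(sense()["joints"],p,(r.inv()*Rt(50)).as_rotvec(),sense()["grip_force"])
print(R.from_euler('z',-case[2]).apply(p-[*case[:2],0]))
cv2.imwrite("pics/w3.png",capture("wrist")[:,:,::-1])
E
```

```text
[-0.2669 -0.2256  2.3325  0.7229  0.2212  0.7385] [431.3094  38.9458 238.1448] [-0.0018 -0.0039  0.0007] 42.66128238639794
[-101.5955  130.0154  238.1448]
```

View pics/w3.png

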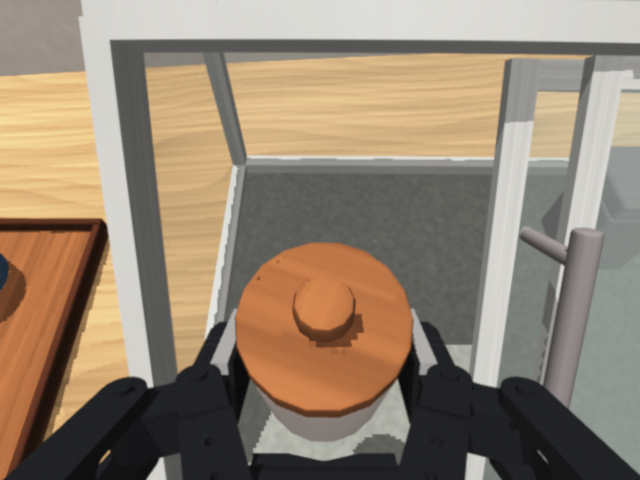

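The wrist view shows the jar gripped upright, with the lid centred at (324,328), and clear of the slope. Next I'll check joint configurations for the path to the tray.

```bash
cat > path.py <<'E'
from kin import *
def ik(P,z,q0):
    f=lambda q:np.r_[(chain(K0,[*q,0],S)[0]-P)/100,(chain(K0,[*q,0],S)[1].apply([0,0,1])-z)]
    return least_squares(f,q0)
E
python3 - <<'E'
from path import *
D=place(tray,[(-65,0,60)])[0];print(D)
for yaw in(.1,.3,.5):
  for P in ((430,60,270),(430,200,280),(D[0],D[1],280),(D[0],D[1],150),D):
    r=ik(np.array(P),Rt(50,yaw).apply([0,0,1]),[.2,-.2,2.2,.6,.3]);print(yaw,P,r.x,round(r.cost,6))
A,r=now()
plan([((430,60,270),Rt(50,0.0),3),((440,220,285),Rt(50,.25),6),((D[0],D[1],270),Rt(50,.5),6),((D[0],D[1],120),Rt(50,.5),6)],.5)
E
```

```text
[442.6789 382.9186  60.    ]
0.1 (430, 60, 270) [-0.3025 -0.2806  2.2683  0.7817  0.44  ] 0.0
0.1 (430, 200, 280) [ 0.2342 -0.1338  2.1297 -0.3599  0.2954] 0.0
0.1 (np.float64(442.67885121987024), np.float64(382.91857560117967), 280) [ 0.6711  0.2053  1.7759 -0.8946  0.5597] 0.0
0.1 (np.float64(442.67885121987024), np.float64(382.91857560117967), 150) [ 0.6711  0.3802  1.9415  1.6437 -0.4282] 0.0
0.1 [442.6789 382.9186  60.    ] [ 0.6711  0.5548  1.9948  1.1688 -0.4668] 0.0
0.3 (430, 60, 270) [-0.4259 -0.2697  2.261   0.9641  0.6674] 0.0
0.3 (430, 200, 280) [ 0.1143 -0.1676  2.1573  0.4664  0.32  ] 0.0
0.3 (np.float64(442.67885121987024), np.float64(382.91857560117967), 280) [ 0.5982  0.1543  1.838  -0.6651  0.3733] 0.0
0.3 (np.float64(442.67885121987024), np.float64(382.91857560117967), 150) [ 0.5982  0.3375  2.0072  1.3435 -0.2331] 0.0
0.3 [442.6789 382.9186  60.    ] [ 0.5982  0.5219  2.0622  0.6748 -0.3685] 0.0
0.5 (430, 60, 270) [-0.5162 -0.2267  2.2309  1.0046  0.8814] 0.0
0.5 (430, 200, 280) [-0.0018 -0.1729  2.1615  0.8635  0.5061] 0.0
0.5 (np.float64(442.67885121987024), np.
[... 593 characters left out ...]
3, 0.05, 0.21, 0.0, -0.18]
[0.5, 0.11, -0.52, 0.06, 0.22, 0.0, -0.18]
[0.5, 0.13, -0.51, 0.08, 0.21, 0.0, -0.18]
-- [440.0469 219.8487 284.762 ]
[0.5, 0.05, -0.52, 0.14, 0.21, 0.0, -0.18]
[0.5, 0.07, -0.52, 0.16, 0.22, 0.0, -0.18]
[0.5, 0.09, -0.51, 0.17, 0.21, 0.0, -0.17]
[0.5, 0.09, -0.51, 0.19, 0.21, 0.0, -0.18]
[0.5, 0.11, -0.49, 0.21, 0.21, 0.0, -0.18]
[0.5, 0.12, -0.48, 0.22, 0.22, 0.0, -0.18]
-- [442.6232 382.7511 270.0398]
[0.5, -0.38, 0.0, 0.32, 0.0, 0.0, 0.0]
[0.5, -0.39, 0.0, 0.32, 0.0, 0.0, 0.0]
[0.5, -0.38, 0.0, 0.33, 0.0, 0.0, 0.0]
[0.5, -0.38, 0.0, 0.32, 0.0, 0.0, 0.0]
[0.5, -0.38, 0.0, 0.32, 0.0, 0.0, 0.0]
[0.5, -0.39, 0.0, 0.32, 0.0, 0.0, 0.0]
-- [442.6008 382.8069 119.9157]
```

```bash
python3 - <<'E'
from path import *
D=place(tray,[(-65,0,60)])[0];q=[.3,-.1,2,.9,.5]
for yaw in(.8,.95):
  for z in (280,200,150,100,60):
    r=ik(np.array([D[0],D[1],z]),Rt(50,yaw).apply([0,0,1]),q);q=r.x;print(yaw,z,r.x,round(r.cost,6))
plan([((430,60,270),Rt(50,0.05),4),((440,220,285),Rt(50,.45),6),((D[0],D[1],270),Rt(50,.8),6)],.5)
E
```

```text
0.8 280 [0.3882 0.1097 1.8898 0.8083 0.4378] 0.0
0.8 200 [0.3882 0.2136 2.008  1.2972 0.3241] 0.0
0.8 150 [0.3882 0.3004 2.0626 1.727  0.3156] 0.0
0.8 100 [0.3882 0.4026 2.1009 2.1041 0.364 ] 0.0
0.8 60 [0.3882 0.494  2.1192 2.3149 0.4298] 0.0
0.95 280 [0.332  0.1234 1.8741 0.9362 0.5838] 0.0
0.95 200 [0.332  0.2262 1.9917 1.2725 0.4829] 0.0
0.95 150 [0.332  0.3118 2.0458 1.5441 0.4601] 0.0
0.95 100 [0.332  0.4125 2.0837 1.8183 0.4755] 0.0
0.95 60 [0.332  0.5025 2.1019 2.0079 0.512 ] 0.0
[0.5, 0.11, -0.1, -0.12, 0.16, -0.01, -0.14]
[0.5, 0.12, -0.11, -0.11, 0.16, 0.0, -0.14]
[0.5, 0.12, -0.1, -0.11, 0.17, -0.01, -0.13]
[0.5, 0.12, -0.11, -0.11, 0.16, 0.0, -0.14]
-- [430.0506  59.9713 270.0942]
[0.5, 0.08, -0.53, 0.01, 0.34, 0.0, -0.29]
[0.5, 0.1, -0.53, 0.05, 0.34, 0.0, -0.28]
[0.5, 0.12, -0.52, 0.06, 0.34, 0.0, -0.29]
[0.5, 0.14, -0.5, 0.1, 0.34, 0.0, -0.28]
[0.5, 0.17, -0.5, 0.12, 0.34, 0.0, -0.29]
[0.5, 0.18, -0.48, 0.14, 0.34, 0.0, -0.28]
-- [439.9955 219.7885 284.9554]
[0.5, 0.12, -0.49, 0.22, 0.3, 0.0, -0.25]
[0.5, 0.14, -0.47, 0.24, 0.3, 0.0, -0.25]
[0.5, 0.15, -0.45, 0.26, 0.29, 0.0, -0.25]
[0.5, 0.17, -0.44, 0.28, 0.3, 0.0, -0.25]
[0.5, 0.19, -0.41, 0.3, 0.3, 0.0, -0.25]
[0.5, 0.2, -0.4, 0.32, 0.3, 0.0, -0.25]
-- [442.6142 382.9987 270.1355]
```

Call:
arm_command:
  steps:
    - [[0.5,0.11,-0.1,-0.12,0.16,-0.01,-0.14],[0.5,0.12,-0.11,-0.11,0.16,0,-0.14],[0.5,0.12,-0.1,-0.11,0.17,-0.01,-0.13],[0.5,0.12,-0.11,-0.11,0.16,0,-0.14],[0.5,0.08,-0.53,0.01,0.34,0,-0.29],[0.5,0.1,-0.53,0.05,0.34,0,-0.28],[0.5,0.12,-0.52,0.06,0.34,0,-0.29],[0.5,0.14,-0.5,0.1,0.34,0,-0.28]]

```text
time_s: 15.42
eef_pos: [437.2, 167.5, 279.0]
ee_rot: [-0.068, 0.895, 0.144, 0.416]
force: [0.3, -0.4, -2.6]
grip_width: 0.617
grip_force: 42.7
```

Call:
arm_command:
  steps:
    - [[0.5,0.17,-0.5,0.12,0.34,0,-0.29],[0.5,0.18,-0.48,0.14,0.34,0,-0.28],[0.5,0.12,-0.49,0.22,0.3,0,-0.25],[0.5,0.14,-0.47,0.24,0.3,0,-0.25],[0.5,0.15,-0.45,0.26,0.29,0,-0.25],[0.5,0.17,-0.44,0.28,0.3,0,-0.25],[0.5,0.19,-0.41,0.3,0.3,0,-0.25],[0.5,0.2,-0.4,0.32,0.3,0,-0.25]]

```text
time_s: 16.42
eef_pos: [443.0, 384.2, 268.7]
ee_rot: [-0.166, 0.835, 0.353, 0.388]
force: [0.4, 0.8, -2.9]
grip_width: 0.619
grip_force: 42.7
```

```bash
python3 - <<'E'
from h import *
D=place(tray,[(-65,0,60)])[0];print(sense()["joints"],now()[0],(now()[1].inv()*Rt(50,.8)).as_rotvec())
plan([((D[0],D[1],110),Rt(50,.8),7)],.5)
E
```

```text
[0.3805 0.1097 1.9274 0.878  0.4211 0.459 ] [442.9754 384.1752 268.714 ] [-0.003   0.001  -0.0008]
[0.5, -0.35, 0.0, 0.29, 0.0, 0.0, 0.0]
[0.5, -0.35, 0.01, 0.29, -0.01, 0.0, 0.0]
[0.5, -0.35, 0.0, 0.29, 0.0, 0.0, 0.0]
[0.5, -0.35, 0.0, 0.29, 0.0, 0.0, 0.0]
[0.5, -0.35, 0.0, 0.29, 0.0, 0.0, 0.0]
[0.5, -0.34, 0.01, 0.29, -0.01, 0.01, 0.0]
[0.5, -0.35, 0.0, 0.29, 0.0, 0.0, -0.01]
-- [442.9481 383.1053 110.0123]
```

Call:
arm_command:
  steps:
    - [[0.5,-0.35,0,0.29,0,0,0],[0.5,-0.35,0,0.29,0,0,0],[0.5,-0.35,0,0.29,0,0,0],[0.5,-0.35,0,0.29,0,0,0],[0.5,-0.35,0,0.29,0,0,0],[0.5,-0.35,0,0.29,0,0,0],[0.5,-0.35,0,0.29,0,0,0],[0.5,0,0,0,0,0,0]]

```text
time_s: 17.42
eef_pos: [441.2, 381.9, 108.1]
ee_rot: [-0.165, 0.836, 0.352, 0.386]
force: [0.3, -0.5, -2.4]
grip_width: 0.618
grip_force: 43.2
```

```bash
python3 - <<'E'
from h import *
D=place(tray,[(-65,0,60)])[0];print(sense()["joints"],now()[0],(now()[1].inv()*Rt(50,.8)).as_rotvec())
im=capture("side");y=im[80:260,130:330];cv2.imwrite("pics/s3.png",cv2.resize(y[:,:,::-1],None,fx=3,fy=3))
plan([((D[0],D[1],66),Rt(50,.8),5)],.5)
E
```

```text
[ 0.3787  0.4072  2.0843  2.0485  0.3597 -0.7841] [441.2233 381.9101 108.1435] [-0.0009  0.0057 -0.0034]
[0.5, -0.13, 0.0, 0.12, 0.0, 0.0, 0.0]
[0.5, -0.13, 0.0, 0.11, 0.0, 0.01, -0.01]
[0.5, -0.13, 0.0, 0.12, 0.0, 0.0, 0.0]
[0.5, -0.13, 0.01, 0.11, 0.0, 0.01, 0.0]
[0.5, -0.13, 0.0, 0.12, -0.01, 0.0, -0.01]
-- [442.8507 382.8652  66.1088]
```

View pics/s3.png

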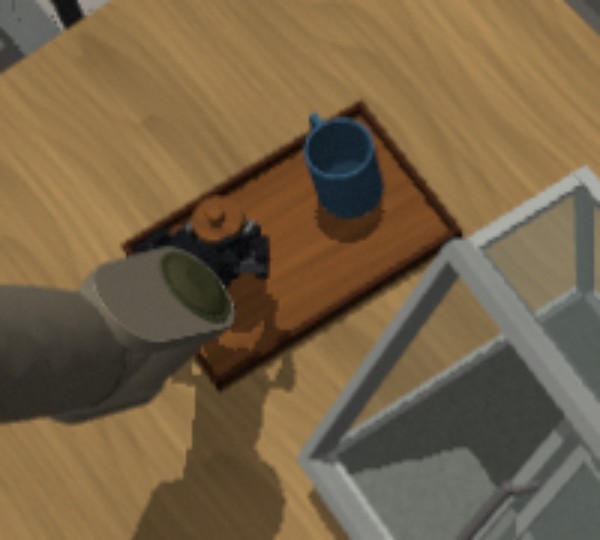

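The side view shows the jar upright over the free near half of the tray, with the lid at (218,215) in the crop and the mug clear at (345,165). I'm lowering it.

Call:
arm_command:
  steps:
    - [[0.5,-0.13,0,0.12,0,0,0],[0.5,-0.13,0,0.11,0,0.01,0],[0.5,-0.13,0,0.12,0,0,0],[0.5,-0.13,0.01,0.11,0,0.01,0],[0.5,-0.13,0,0.12,0,0,0],[0.5,0,0,0,0,0,0]]

```text
time_s: 18.23
eef_pos: [443.2, 383.3, 67.5]
ee_rot: [-0.166, 0.835, 0.352, 0.39]
force: [-0.7, 0.0, -2.4]
grip_width: 0.618
grip_force: 43.2
```

Call:
arm_command:
  steps:
    - [[0.5,-0.03,0,0.026,0,0,0],[0.5,-0.03,0,0.026,0,0,0],[0.5,-0.03,0,0.026,0,0,0],[0.5,0,0,0,0,0,0]]

```text
time_s: 18.73
eef_pos: [442.9, 383.3, 61.1]
ee_rot: [-0.166, 0.835, 0.352, 0.39]
force: [0.3, -0.4, -2.5]
grip_width: 0.616
grip_force: 43.2
```

Call:
arm_command:
  steps:
    - [[0.5,-0.02,0,0.017,0,0,0],[0.5,-0.02,0,0.017,0,0,0],[0.5,0,0,0,0,0,0]]

```text
time_s: 19.1
eef_pos: [442.9, 383.3, 58.5]
ee_rot: [-0.166, 0.835, 0.352, 0.39]
force: [-1.3, 0.0, -3.3]
grip_width: 0.621
grip_force: 43.2
```

Call:
arm_command:
  steps:
    - [[0.5,-0.015,0,0.013,0,0,0],[0.5,0,0,0,0,0,0]]

```text
time_s: 19.35
eef_pos: [443.3, 383.7, 58.4]
ee_rot: [-0.166, 0.834, 0.352, 0.391]
force: [-2.2, -0.9, 4.1]
grip_width: 0.618
grip_force: 43.7
```

Call:
arm_command:
  steps:
    - [[0.5,-0.015,0,0.013,0,0,0],[0.5,0,0,0,0,0,0]]

```text
time_s: 19.6
eef_pos: [443.5, 383.9, 58.4]
ee_rot: [-0.167, 0.833, 0.352, 0.392]
force: [-7.1, -6.2, 16.1]
grip_width: 0.62
grip_force: 44.8
```

Call:
arm_command:
  steps:
    - [[0.5,0.015,0,-0.013,0,0,0],[0.7,0,0,0,0,0,0],[0.85,0,0,0,0,0,0],[1,0,0,0,0,0,0],[1,0,0,0,0,0,0],[1,0,0,0,0,0,0]]

```text
time_s: 20.35
eef_pos: [443.0, 383.3, 57.6]
ee_rot: [-0.166, 0.835, 0.352, 0.39]
force: [-0.4, -0.1, 0.6]
grip_width: 1.0
grip_force: 0.0
```

Call:
arm_command:
  steps:
    - [[1,0,0,-0.15,0,0,0],[1,0,0,-0.3,0,0,0],[1,0,0,-0.4,0,0,0],[1,0,0,-0.4,0,0,0],[1,0,0,-0.4,0,0,0],[1,0,0,-0.4,0,0,0],[1,0,0,-0.4,0,0,0],[1,0,0,0,0,0,0]]

```text
time_s: 21.35
eef_pos: [377.4, 315.4, 137.0]
ee_rot: [-0.166, 0.834, 0.352, 0.391]
force: [0.2, -0.3, -0.8]
grip_width: 1.0
grip_force: 0.0
```

```bash
python3 - <<'E'
from path import *
p,r=now();print(sense()["joints"],p)
w=wcam();cv2.imwrite("pics/w4.png",capture("wrist")[:,:,::-1])
H=place(case,[(-107,22,194)])[0];C=R.from_euler('z',case[2]);H0=place(case,[(-107,200,194)])[0]
print(H,H0)
Q=Rt(30)
for P in (H-110*Q.apply([0,0,1]),H,(H+H0)/2,H0,H0-110*Q.apply([0,0,1])):
    s=ik(P,Q.apply([0,0,1]),[-.5,-.1,2.2,.3,.6]);print(P,s.x,round(s.cost,6))
A=H-110*Q.apply([0,0,1])
plan([((340,250,300),Rt(30,.4),6),((330,60,310),Rt(30,.1),5),(A,Q,4)],1)
E
```

```text
[ 0.2462  0.1798  2.3202  1.906   0.4425 -0.7432] [377.3969 315.3688 136.9625]
[417.376  -68.3034 194.    ] [431.4589 109.1386 194.    ]
[362.5484 -63.952  289.2628] [-0.694  -0.3589  2.1271  0.3588  0.9638] 0.0
[417.376  -68.3034 194.    ] [-0.5809 -0.1022  2.208   0.432   0.6117] 0.0
[424.4174  20.4176 194.    ] [-0.2915 -0.0949  2.2016  0.2097  0.5307] 0.0
[431.4589 109.1386 194.    ] [ 0.0007 -0.0248  2.137  -0.0821  0.5087] 0.0
[376.6313 113.4901 289.2628] [ 0.0173 -0.256   2.0597 -0.0661  0.8175] 0.0
[1, 0.26, 0.06, -0.54, -0.29, -0.39, 0.34]
[1, 0.24, 0.07, -0.54, -0.29, -0.38, 0.34]
[1, 0.2, 0.09, -0.56, -0.29, -0.39, 0.34]
[1, 0.18, 0.1, -0.57, -0.28, -0.39, 0.34]
[1, 0.15, 0.11, -0.57, -0.29, -0.38, 0.34]
[1, 0.13, 0.14, -0.57, -0.29, -0.39, 0.34]
-- [340.1632 249.9533 300.178 ]
[1, -0.27, 0.68, -0.2, -0.2, 0.0, 0.35]
[1, -0.23, 0.71, -0.18, -0.2, 0.0, 0.34]
[1, -0.2, 0.72, -0.16, -0.2, 0.0, 0.35]
[1, -0.16, 0.73, -0.14, -0.2, 0.0, 0.35]
[1, -0.12, 0.74, -0.11, -0.2, 0.0, 0.34]
-- [329.8571  60.061  309.8808]
[1, 0.04, 0.63, 0.14, -0.15, 0.0, 0.26]
[1, 0.06, 0.63, 0.15, -0.15, 0.0, 0.26]
[1, 0.08, 0.62, 0.17, -0.15, 0.0, 0.26]
[1, 0.11, 0.62, 0.18, -0.15, 0.0, 0.26]
-- [362.5146 -64.0808 289.4315]
```

View pics/w4.png

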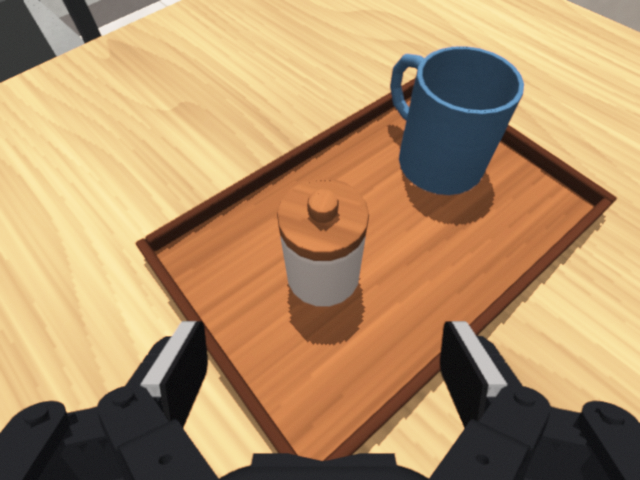

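The jar stands upright on the tray (lid at (323,220)), well inside the rim, with the mug untouched. Next is going back to close the door.

Call:
arm_command:
  steps:
    - [[1,0.26,0.06,-0.54,-0.29,-0.39,0.34],[1,0.24,0.07,-0.54,-0.29,-0.38,0.34],[1,0.2,0.09,-0.56,-0.29,-0.39,0.34],[1,0.18,0.1,-0.57,-0.28,-0.39,0.34],[1,0.15,0.11,-0.57,-0.29,-0.38,0.34],[1,0.13,0.14,-0.57,-0.29,-0.39,0.34]]

```text
time_s: 22.15
eef_pos: [349.1, 279.9, 228.3]
ee_rot: [-0.121, 0.907, 0.274, 0.296]
force: [-0.5, 0.6, -0.2]
grip_width: 0.994
grip_force: 0.0
```

```bash
python3 - <<'E'
from h import *
print(now()[0],sense()["joints"])
H=place(case,[(-107,22,194)])[0];Q=Rt(30);A=H-110*Q.apply([0,0,1])
plan([((330,60,310),Rt(30,.1),6),(A,Q,4)],1)
E
```

```text
[349.1355 279.9018 228.3444] [ 0.2768 -0.1323  2.1766  0.483   0.5392  0.914 ]
[1, -0.19, 0.55, -0.53, -0.36, -0.12, 0.43]
[1, -0.16, 0.59, -0.49, -0.37, -0.12, 0.44]
[1, -0.14, 0.62, -0.45, -0.36, -0.12, 0.43]
[1, -0.1, 0.66, -0.42, -0.36, -0.12, 0.44]
[1, -0.06, 0.68, -0.39, -0.36, -0.12, 0.43]
[1, -0.02, 0.71, -0.34, -0.37, -0.11, 0.44]
-- [330.0309  59.7798 310.0562]
[1, 0.03, 0.63, 0.14, -0.15, 0.0, 0.26]
[1, 0.06, 0.63, 0.15, -0.15, 0.0, 0.26]
[1, 0.09, 0.62, 0.17, -0.15, 0.0, 0.25]
[1, 0.1, 0.61, 0.19, -0.15, -0.01, 0.26]
-- [362.4437 -63.9219 288.9546]
```

Call:
arm_command:
  steps:
    - [[1,-0.19,0.55,-0.53,-0.36,-0.12,0.43],[1,-0.16,0.59,-0.49,-0.37,-0.12,0.44],[1,-0.14,0.62,-0.45,-0.36,-0.12,0.43],[1,-0.1,0.66,-0.42,-0.36,-0.12,0.44],[1,-0.06,0.68,-0.39,-0.36,-0.12,0.43],[1,-0.02,0.71,-0.34,-0.37,-0.11,0.44]]

```text
time_s: 22.9
eef_pos: [330.3, 59.2, 310.3]
ee_rot: [-0.014, 0.964, 0.048, 0.26]
force: [0.2, 0.5, 0.2]
grip_width: 0.997
grip_force: 0.0
```

```bash
python3 - <<'E'
from h import *
print(now()[0],sense()["joints"])
H=place(case,[(-107,22,194)])[0];Q=Rt(30);A=H-110*Q.apply([0,0,1])
plan([(A,Q,7)],1)
E
```

```text
[330.3436  59.1638 310.3344] [-0.3533 -0.5079  2.1467  0.2606  1.0363  1.0382]
[1, 0.02, 0.36, 0.08, -0.09, 0.0, 0.15]
[1, 0.03, 0.36, 0.08, -0.08, -0.01, 0.14]
[1, 0.03, 0.35, 0.09, -0.09, 0.0, 0.15]
[1, 0.04, 0.36, 0.1, -0.09, 0.0, 0.15]
[1, 0.05, 0.35, 0.1, -0.09, -0.01, 0.14]
[1, 0.06, 0.35, 0.1, -0.08, 0.0, 0.15]
[1, 0.07, 0.34, 0.11, -0.09, 0.0, 0.15]
-- [362.7924 -63.7783 289.1797]
```

Call:
arm_command:
  steps:
    - [[1,0.02,0.36,0.08,-0.09,0,0.15],[1,0.03,0.36,0.08,-0.08,-0.01,0.14],[1,0.03,0.35,0.09,-0.09,0,0.15],[1,0.04,0.36,0.1,-0.09,0,0.15],[1,0.05,0.35,0.1,-0.09,-0.01,0.14],[1,0.06,0.35,0.1,-0.08,0,0.15],[1,0.07,0.34,0.11,-0.09,0,0.15],[1,0,0,0,0,0,0]]

```text
time_s: 23.9
eef_pos: [363.1, -63.7, 288.5]
ee_rot: [0.01, 0.965, -0.039, 0.259]
force: [-0.8, -0.5, 0.3]
grip_width: 1.002
grip_force: 0.0
```

```bash
python3 - <<'E'
from h import *
print(now()[0],sense()["joints"])
plan([((413,-67,189),Rt(30),6)],1)
E
```

```text
[363.1273 -63.7045 288.4717] [-0.7062 -0.3823  2.1372  0.3614  0.9806  0.8039]
[1, -0.02, 0.0, 0.37, 0.0, 0.0, 0.0]
[1, -0.02, 0.0, 0.37, 0.0, 0.0, 0.0]
[1, -0.02, -0.01, 0.37, 0.0, 0.0, 0.0]
[1, -0.03, 0.0, 0.37, 0.0, 0.0, 0.0]
[1, -0.02, 0.0, 0.37, 0.0, 0.0, 0.0]
[1, -0.02, 0.0, 0.37, 0.0, 0.0, -0.01]
-- [412.9086 -67.1102 189.1051]
```

Call:
arm_command:
  steps:
    - [[1,-0.02,0,0.37,0,0,0],[1,-0.02,0,0.37,0,0,0],[1,-0.02,0,0.37,0,0,0],[1,-0.03,0,0.37,0,0,0],[1,-0.02,0,0.37,0,0,0],[1,-0.02,0,0.37,0,0,0],[1,0,0,0,0,0,0]]

```text
time_s: 24.78
eef_pos: [412.5, -66.4, 188.8]
ee_rot: [0.01, 0.965, -0.038, 0.258]
force: [-0.6, 0.0, -0.4]
grip_width: 1.001
grip_force: 0.0
```

Call:
arm_command:
  steps:
    - [[0,0,0,0,0,0,0],[0,0,0,0,0,0,0],[0,0,0,0,0,0,0],[0,0,0,0,0,0,0],[0,0,0,0,0,0,0],[0,0,0,0,0,0,0]]
  squeeze: 25

```text
time_s: 25.52
eef_pos: [412.7, -66.7, 189.8]
ee_rot: [0.01, 0.965, -0.038, 0.259]
force: [-1.1, 4.3, 4.4]
grip_width: 0.123
grip_force: 24.7
```

```bash
python3 - <<'E'
from h import *
p,r=now();print(p,sense()["grip_width"])
plan([(p+R.from_euler('z',case[2]).apply([0,178,0]),Rt(30),14)],0)
E
```

```text
[412.6637 -66.7158 189.8418] 0.12328750328111068
[0, 0.0, -0.25, 0.0, 0.0, 0.0, 0.0]
[0, 0.0, -0.26, 0.0, 0.0, 0.0, 0.0]
[0, 0.0, -0.25, 0.0, 0.0, 0.0, 0.0]
[0, 0.0, -0.26, 0.0, 0.0, 0.0, 0.0]
[0, 0.0, -0.25, 0.0, 0.0, 0.0, 0.0]
[0, 0.0, -0.26, 0.0, 0.0, 0.0, 0.0]
[0, 0.0, -0.25, 0.0, 0.0, 0.0, 0.0]
[0, 0.0, -0.25, 0.0, 0.0, -0.01, 0.0]
[0, 0.0, -0.26, 0.0, 0.0, 0.0, 0.0]
[0, 0.0, -0.25, 0.0, 0.0, 0.0, 0.0]
[0, 0.0, -0.26, 0.0, 0.0, 0.0, 0.0]
[0, 0.0, -0.25, 0.0, 0.0, 0.0, 0.0]
[0, 0.0, -0.26, 0.0, 0.0, 0.0, 0.0]
[0, 0.0, -0.25, 0.0, -0.01, 0.0, 0.0]
-- [426.6493 110.7339 189.9469]
```

Call:
arm_command:
  steps:
    - [[0,0,-0.26,0,0,0,0],[0,0,-0.26,0,0,0,0],[0,0,-0.26,0,0,0,0],[0,0,-0.26,0,0,0,0],[0,0,-0.26,0,0,0,0],[0,0,-0.26,0,0,0,0],[0,0,-0.26,0,0,0,0],[0,0,-0.26,0,0,0,0]]

```text
time_s: 26.52
eef_pos: [421.4, 36.5, 189.9]
ee_rot: [0.011, 0.965, -0.038, 0.26]
force: [4.1, -2.6, -2.3]
grip_width: 0.128
grip_force: 24.3
```

Call:
arm_command:
  steps:
    - [[0,0,-0.26,0,0,0,0],[0,0,-0.26,0,0,0,0],[0,0,-0.26,0,0,0,0],[0,0,-0.26,0,0,0,0],[0,0,-0.26,0,0,0,0],[0,0,0,0,0,0,0]]

```text
time_s: 27.28
eef_pos: [426.9, 101.8, 189.9]
ee_rot: [0.01, 0.965, -0.038, 0.26]
force: [7.7, 0.7, -4.0]
grip_width: 0.128
grip_force: 24.7
```

Call:
arm_command:
  steps:
    - [[0,0,-0.08,0,0,0,0],[0,0,-0.06,0,0,0,0],[0,0,-0.03,0,0,0,0],[0,0,0,0,0,0,0]]

```text
time_s: 27.78
eef_pos: [427.5, 109.7, 189.9]
ee_rot: [0.01, 0.965, -0.038, 0.26]
force: [7.9, -0.4, -4.0]
grip_width: 0.124
grip_force: 24.7
```

Call:
arm_command:
  steps:
    - [[0,0,-0.03,0,0,0,0],[0,0,-0.02,0,0,0,0],[0,0,0,0,0,0,0]]

```text
time_s: 28.15
eef_pos: [427.7, 111.0, 189.9]
ee_rot: [0.012, 0.965, -0.038, 0.26]
force: [4.4, -14.0, -2.3]
grip_width: 0.127
grip_force: 25.3
```

Stop reached (14 N reaction against the end stop). I'll release and retreat.

Call:
arm_command:
  steps:
    - [[0,0,0.02,0,0,0,0],[0.5,0,0,0,0,0,0],[1,0,0,0,0,0,0],[1,0,0,0,0,0,0],[1,0,0,-0.3,0,0,0],[1,0,0,-0.5,0,0,0],[1,0,0,-0.5,0,0,0],[1,0,0,-0.5,0,0,0]]

```text
time_s: 29.15
eef_pos: [381.3, 114.9, 268.1]
ee_rot: [0.011, 0.965, -0.038, 0.259]
force: [0.6, 0.7, 0.7]
grip_width: 0.998
grip_force: 0.0
```

```bash
python3 - <<'E'
from h import *
w=wcam();im=capture("wrist")[:,:,::-1].copy();print(w[0])
d=70*np.array([.673,0,.74]);m=np.array([-107,200,194])
q=wproj(place(case,[m-d,m+d]),w);cv2.line(im,*[tuple(int(v) for v in t) for t in q],(0,255,0),1)
b=capture("side")[:,:,::-1]
cv2.imwrite("pics/w5.png",np.hstack([cv2.resize(im,(400,300)),cv2.resize(b[90:390,140:540],(400,300))]))
E
```

```text
[381.3054 114.9233 268.0777]
```

View pics/w5.png

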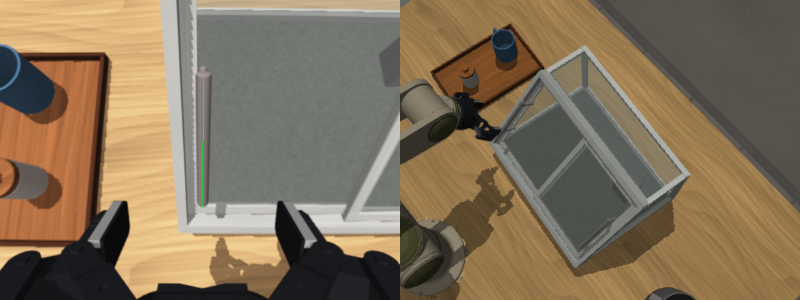

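The bar (column ~204) sits on its shut position and the meeting stile is back in place. Measured travel back was about 178 mm, and the jar is standing on the tray.

```bash
python3 -c "
from rig import *
print(finish_job())"
```

```text
the job is handed in; nothing more can be done
None
```

The sugar jar is standing upright on the tray and the left door is shut again; I didn't touch the tin, mug or kettle, and I handed the job in at about 29 s. The hand-in gave no verdict back.

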